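# Wind the classroom generator

### The arm

A 6-joint arm with a two-finger parallel gripper is mounted at the origin on the work surface. World frame = base frame: x ahead of the robot, y to its left, z up, the work surface at z = 0. Lengths are in m, angles in rad, forces in N, time in s.
With the tool pointing down it reaches from about 0.35 to 0.85 m from the base axis. Payload 8.1 kg.
Tool frame: the origin (TCP) lies at the very end of the fingers, on their centre line; the grasp point (between the pads) lies 19 mm behind it; z points along the fingers, y is the direction in which the jaws open and shut (so a half turn about z gives the same grasp; the last joint's range is limited). The gripper opens to 93 mm and grips with 3 to 60 N. Pads are 15 mm wide; open, the fingers measure 128 mm over their backs; the gripper's body (75 mm by 188 mm) begins 65 mm behind the grasp point.
Start: joints at [1.141, 0.13, 1.488, -0, 1.523, -0.085], TCP at [0.203, 0.565, 0.219] pointing down, gripper open.
Joint ranges: [-2.96, 2.96], [-0.89, 2.26], [0.02, 2.5], [-1.34, 4.48], [0, 2.73], [-2.66, 2.66]. Speed limits (rad/s): [2.39, 2.39, 2.79, 3.14, 3.14, 3.14].

### API

Orientations are given as a rotation vector (axis times angle).
In Python, from plant import robot gives the robot as it stands.
- The arm moves only by the shell command python3 -m inch 'ROWS' [FORCE]. ROWS is JSON, a list that holds one entry, the list of rows, each a list of 7 numbers: the shift along the tool's x, y, z in cm, then the turn, a rotation vector about the tool's x, y, z in degrees, then the gripper command: -1 is fully open, 1 is shut, values between are in proportion. A call has 1 to 5 rows; each row shifts and turns the commanded pose from where the row before left it, along the tool's axes as they then stand; what a row does not reach is not made up. A row lasts 1/10 s, in which the tool goes at most 50 mm and 8.59 degrees, less where a joint would pass 70% of its speed; a pose out of reach is approached as far as the arm can. A call with a gripper value outside its range is refused whole. The fingers move at their own pace and stop on an object; FORCE is the grip in N (left out, the last holds). Time passes only in rows, so rows that do not move let the fingers close. It gives the time, the measured TCP pose, the force and the opening at its end, in the units of the state.
- robot.read_state(): the state, without advancing time (a new reading comes with each control period).
- robot.read_camera(name): name is "side" or "top" or "wrist"; returns a dict with "image" (400x640x3 uint8, blue, green, red), "K" (3x3 intrinsics, pixels), "distortion" ([k1, k2, p1, p2, k3] as OpenCV has them; the pictures are not rectified), "R" (3x3) and "t" (3): a world point X has camera coordinates R X + t; the wrist camera has in their place "tool_from_camera" (4x4, takes a point from camera to tool coordinates, whose origin is the TCP and whose axes are the flange's). Camera axes: x right, y down, z forward; pixel columns grow to the right and rows downward; lengths in m; the calibration is good to about 2 mm. A picture is of the moment at which its call begins: read the wrist's pose just before it. There is no depth.
- robot.close_job(): hands the job in, once; it reports no verdict.
The state is a dict: "t": time; "q": joint angles; "dq": joint speeds; "joint_torque": joint torques, N m; "tool_pos": TCP position; "orientation": TCP orientation; "force": force on the tool from outside, world axes, zero at the start; "wrist_torque": the same for the moment, N m; "opening": finger opening in m.
Only numpy, scipy, OpenCV 4.12 (cv2) and the standard library are available. Lean on these libraries where they do the work, as an engineer would, in place of code of your own. Each camera call takes 0.05 s, during which the arm holds its last target. There are 200 camera calls.

### The job

Get the wind-up generator ready for the next group: slide its clear guard fully back off the key, wind the key clockwise, a partial turn at a time, until you feel it stop, then ease it back a quarter turn so the spring is not left bound tight. Finally slide the guard fully shut over the key again, and leave the cup, the battery pack and the spoon undisturbed.

Things in the scene. Friction and masses are not known exactly. Their poses are not given: they have to be found in the camera images.
- generator: Grey box fixed to the table, 130 mm (its x) by 250 mm (its y) by 50 mm high, flat aluminium deck. Origin: centre of its underside. At yaw 0 its x points away from the robot, its y to the robot's left. The key's axis stands on the deck at x = 0, y = -60 mm; the guard slides along y. Brass terminals and a round window with a spiral are on its +x side.
- key_grip (a point): Middle of the steel key's upright blade, on its vertical turning axis, 34 mm above the deck (84 mm above the table). Blade 60 mm long (along this point's x), 10 mm thick, 30 mm tall (18 to 48 mm above the deck), a dark round on each wing; a thin stem and a 4 mm high bearing ring below. Grip it from above across its thickness. The clear guard covers it at first.
- key (a joint): Key angle, rad; grows as it is wound clockwise seen from above. At 0 the blade lies along the generator's x; at q it has turned by -q about the vertical. Starts at 0.8 to 2.2; firm stop at 5.6 (fully wound). A friction brake holds it where it is let go. Winding takes 0.14 to 0.2 N m, growing; easing back under 0.1 N m. Its two wings are alike: the same grip comes round each half turn.
- guard_grip (a point): Point on the guard's black fin, on its centre line, 80 mm above the deck (130 mm above the table). Fin: 60 mm long along the generator's x, 12 mm thick along its y, 57 to 93 mm above the deck, at the middle of the roof. Guard: clear hood 100 mm (x) by 84 mm (y), roof top 57 mm above the deck, open at its -y end, walls on the other sides; centred over the key when shut.
- guard (a joint): How far the guard is slid open towards the generator's +y, in m: 0 fully shut over the key, 0.115 fully open (nearest edge 73 mm from the key's axis), with a stop at each end. Starts shut or up to 10 mm ajar. Sliding takes about 2 N; it stays where it is left.
- cup: Clear plastic cup, open top, 84 mm across at the rim and 110 mm tall, loose on the table off the generator's +y end. Origin at the centre of its underside.
- battery_pack: Black battery holder with two fat orange cells, 66 by 62 mm and 35 mm high, loose on the table off the generator's -y end. Origin at the centre of its underside.
- spoon: White plastic spoon 160 mm long, lying on the table on the generator's +x side, roughly along the generator's y. Its origin lies on its underside near its middle.

How it is judged:
On the way, in this order (a step that is already met when the one before it is completed fails the run):
1. the guard is slid fully back (within 10 mm of its open stop) (value of joint guard above 0.105 m), for 0.2 s.
2. the key is wound to its stop (within 0.15 rad) (value of joint key above 5.45 rad), for 0.1 s.
3. the key is eased back a quarter turn (1.57 rad, give or take 0.4) from the stop (value of joint key between 3.63 and 4.43 rad), for 0.3 s.
4. the guard is slid shut again (within 6 mm) (value of joint guard below 0.006 m), for 0.2 s.
At the end, for the whole second after the job is handed in: The key stands a quarter turn (1.57 rad, give or take 0.4) short of its stop, the guard is shut within 6 mm, and the cup (upright), battery pack and spoon are within 20 mm of where they began (all of step 3 and value of joint guard below 0.006 m and distance of each of cup, battery_pack, spoon from where it was at the start of the episode below 0.02 m and angle between cup's own z axis and vertical below 0.2 rad); the robot touches nothing.
It fails at once if the cup, the battery pack or the spoon is pushed 20 mm or more from its place, or the cup is tipped (distance of any of cup, battery_pack, spoon from where it was at the start of the episode above 0.02 m or angle between cup's own z axis and vertical above 0.2 rad).
It also fails if it takes over 72 s, if anything falls off the work surface, if the arm or the gripper's body presses on something with over 40 N, if the wrist force passes 120 N, or if a joint passes its speed limit or range.

## Working session

There is one attempt and no reset: what is moved stays moved. The work goes in short steps, Python scripts to look and compute and a shell command to move; the robot and the scene stay as the last step left them, time stands still between calls to the robot, and variables do not carry over. Pictures are saved under pics/ and viewed, about 8 in all and at most 12, crops included, and the job is handed in when it is done.

```bash
mkdir -p pics; ls
python3 - <<'E'
from plant import robot
import cv2,numpy as np
s=robot.read_state();print({k:np.round(v,3).tolist() for k,v in s.items()})
for n in("top","side"):
    c=robot.read_camera(n);cv2.imwrite(f"pics/{n}0.png",c["image"])
    print(n,np.round(c["K"],1).tolist(),c["distortion"],np.round(c["R"],3).tolist(),np.round(c["t"],3).tolist())
E
```

```text
pics
{'t': 0.0, 'q': [1.141, 0.131, 1.489, -0.0, 1.523, -0.085], 'dq': [0.001, -0.0, -0.002, 0.0, -0.0, 0.0], 'joint_torque': [0.0, -55.986, -49.174, 0.077, 0.036, -0.0], 'tool_pos': [0.203, 0.564, 0.218], 'orientation': [-0.539, -3.095, 0.003], 'force': [-0.373, 0.583, -0.688], 'wrist_torque': [0.011, -0.007, 0.001], 'opening': 0.093}
top [[456.8, 0.0, 316.8], [0.0, 456.8, 199.7], [0.0, 0.0, 1.0]] [-0.07230864  0.          0.          0.          0.        ] [[0.006, -1.0, 0.005], [-0.995, -0.006, -0.097], [0.098, -0.004, -0.995]] [0.032, 0.599, 0.983]
side [[362.8, 0.0, 321.9], [0.0, 362.8, 198.7], [0.0, 0.0, 1.0]] [-0.02661925  0.          0.          0.          0.        ] [[-0.801, -0.599, -0.005], [-0.447, 0.603, -0.66], [0.398, -0.527, -0.751]] [0.508, 0.322, 0.616]
```

View pics/top0.png

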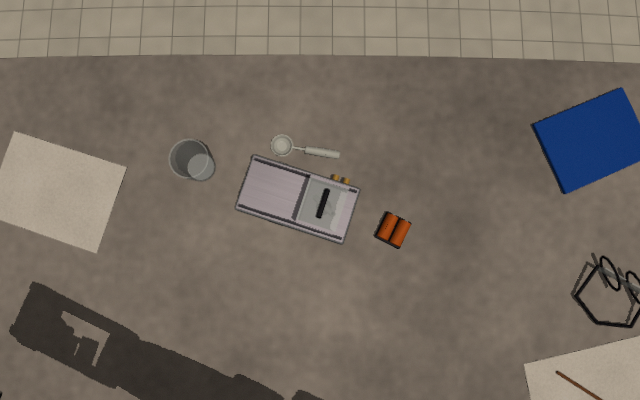

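View pics/side0.png

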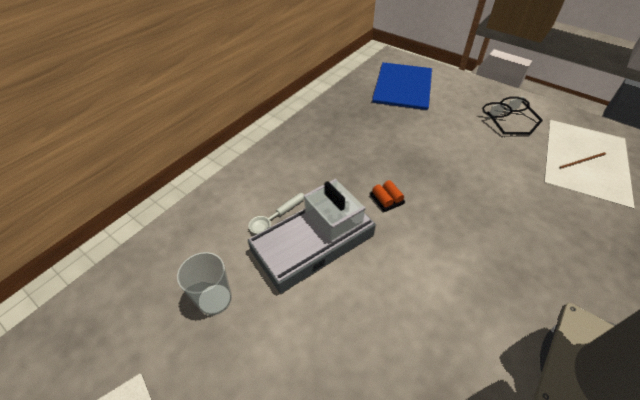

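The top picture shows the generator deck corners near (254,156), (359,187), (342,243), (236,208). The fin is at about (322,203), the cup at (190,160), the spoon at (305,148) and the battery at (393,230). In the side view the guard looks shut or nearly so.

```bash
cat > h.py <<'E'
from plant import robot
import cv2,numpy as np
from scipy.spatial.transform import Rotation as Ro
def p2w(c,uv,z):
    u=cv2.undistortPoints(np.array(uv,float).reshape(-1,1,2),c["K"],c["distortion"]).reshape(-1,2)
    R=np.array(c["R"]);o=-R.T@c["t"]
    d=np.c_[u,np.ones(len(u))]@R
    return o+d*((z-o[2])/d[:,2])[:,None]
def wcam(s,c):
    # world camera from wrist
    T=np.eye(4);T[:3,:3]=Ro.from_rotvec(s["orientation"]).as_matrix();T[:3,3]=s["tool_pos"]
    W=np.linalg.inv(T@np.array(c["tool_from_camera"]));c["R"]=W[:3,:3];c["t"]=W[:3,3];return c
def proj(c,X):
    return cv2.projectPoints(np.array(X,float).reshape(-1,3),cv2.Rodrigues(np.array(c["R"]))[0],np.array(c["t"],float),c["K"],c["distortion"])[0].reshape(-1,2)
def goto(p,yaw,s=None):
    """shift cm in tool axes and turn about tool z deg, tool pointing down with tool x at heading yaw"""
    s=s or robot.read_state();M=Ro.from_rotvec(s["orientation"]).as_matrix()
    sh=M.T@(np.array(p)-s["tool_pos"])*100
    G=np.array([[np.cos(yaw),np.sin(yaw),0],[np.sin(yaw),-np.cos(yaw),0],[0,0,-1]])
    return np.round(sh,2),np.round(Ro.from_matrix(M.T@G).as_rotvec(degrees=True),2)
E
python3 - <<'E'
from h import *
c=robot.read_camera("top");im=c["image"]
q=p2w(c,[(254,156),(359,187),(342,243),(236,208)],.05);print(np.round(q,3).tolist(),q.mean(0))
g=im.max(2);m=np.zeros_like(g);m[185:225,310:335]=(g[185:225,310:335]<60)
n,l,st,ce=cv2.connectedComponentsWithStats(m);k=1+st[1:,4].argmax()
pts=np.argwhere(l==k)[:,::-1].astype(np.float32);r=cv2.minAreaRect(pts);print(st[k],r)
print(p2w(c,cv2.boxPoints(r),.143).round(4).tolist(),p2w(c,[r[0]],.143))
x=cv2.resize(im[140:255,225:365],None,fx=5.5,fy=5,interpolation=cv2.INTER_CUBIC);x=cv2.resize(im[140:255,225:365],None,fx=5,fy=5,interpolation=cv2.INTER_CUBIC)
cv2.imwrite("pics/z0.png",x)
E
```

```text
[[0.692, 0.174, 0.05], [0.625, -0.056, 0.05], [0.503, -0.019, 0.05], [0.578, 0.211, 0.05]] [0.59951299 0.0771747  0.05      ]
[316 189  14  29 164] ((322.20001220703125, 202.90000915527344), (5.375871658325195, 30.041635513305664), 18.43494987487793)
[[0.5549, 0.0394, 0.143], [0.6112, 0.0211, 0.143], [0.6079, 0.011, 0.143], [0.5516, 0.0294, 0.143]] [[0.58132611 0.02524573 0.143     ]]
```

View pics/z0.png

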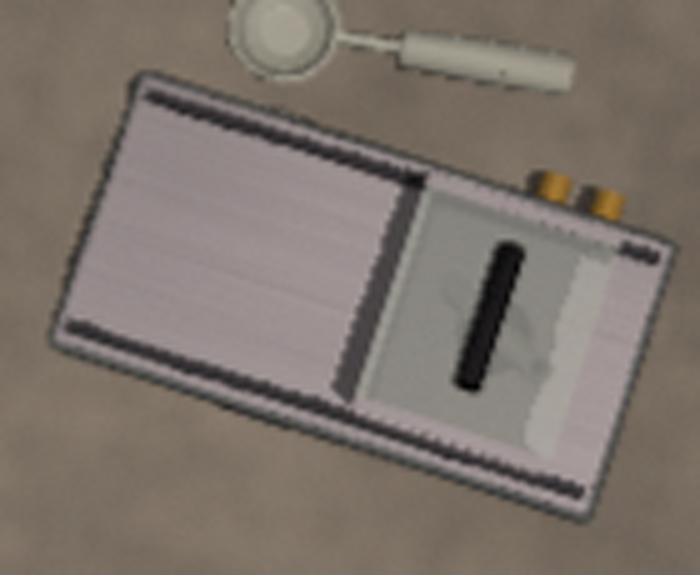

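The zoom shows the deck edges clearly. The fin is centred at about (490,317) in the crop, and the key shows faintly through the guard. Generator yaw is about -17.3°, with the key axis near (0.582, 0.020). Next I go above the fin.

Run:
```python
from h import *
y=np.radians(-17.3+180)
print(goto([.581,.025,.218],y),goto([.581,.025,.112],y))
```

```text
(array([-5.384e+01, -3.797e+01,  3.000e-02]), array([-0.08, -0.01, -2.45])) (array([-53.84, -37.95,  10.63]), array([-0.08, -0.01, -2.45]))
```

```bash
python3 -m inch '[[[-2,-1.4,0,0,0,-0.5,-1],[-4,-2.8,0,0,0,-0.5,-1],[-4,-2.8,0,0,0,-0.5,-1],[-4,-2.8,0,0,0,-0.5,-1],[-4,-2.8,0,0,0,-0.45,-1]]]' 20
python3 -m inch '[[[-4,-2.8,0,0,0,0,-1],[-4,-2.8,0,0,0,0,-1],[-4,-2.8,0,0,0,0,-1],[-4,-2.8,0,0,0,0,-1],[-4,-2.8,0,0,0,0,-1]]]'
python3 -m inch '[[[-4,-2.8,0,0,0,0,-1],[-4,-2.8,0,0,0,0,-1],[-4,-2.8,0,0,0,0,-1],[-3,-2.5,0,0,0,0,-1],[0,0,0,0,0,0,-1]]]'
python3 - <<'E'
from h import *
y=np.radians(-17.3+180)
s=robot.read_state();print(s["q"],s["force"]);print(goto([.581,.025,.113],y,s))
c=wcam(s,robot.read_camera("wrist"));cv2.imwrite("pics/w1.png",c["image"])
print(proj(c,[[.581,.025,.143],[.582,.020,.098]]),np.round(c["tool_from_camera"],3).tolist())
E
```

```text
t: 0.65
tool_pos: [0.3336, 0.3861, 0.2184]
orientation: [-0.471, -3.106, 0.0]
force: [0.2, -0.2, -0.6]
opening: 0.0928
t: 1.15
tool_pos: [0.4831, 0.1928, 0.2185]
orientation: [-0.473, -3.106, -0.0]
force: [1.8, 0.7, -0.8]
opening: 0.0927
t: 1.65
tool_pos: [0.5947, 0.0414, 0.2177]
orientation: [-0.48, -3.104, 0.002]
force: [-1.8, -0.4, 0.5]
opening: 0.0929
[-1.55713175e-02  1.21084847e-01  1.49991464e+00 -1.46623837e-03
  1.52111128e+00 -1.27960830e+00] [-1.75998632 -0.4043709   0.45134513]
(array([ 0.81, -1.96, 10.48]), array([-0.09, -0.  , -0.27]))
[[300.93199851 201.40046969]
 [299.71964118 192.26526603]] [[0.002, -0.962, -0.272, 0.076], [1.0, 0.002, 0.0, -0.002], [0.0, -0.272, 0.962, -0.167], [0.0, 0.0, 0.0, 1.0]]
```

View pics/w1.png

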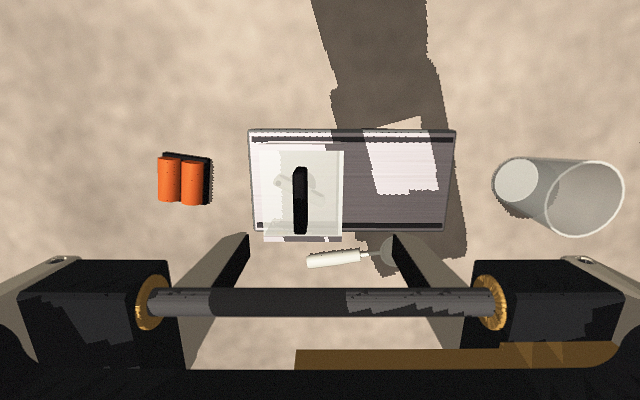

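The wrist view puts the fin at (300,200), where the projection predicted it (301,201), and the generator edges are square with the tool. I descend and grip the fin.

```bash
python3 -m inch '[[[0.8,-1.96,0,0,0,0,-1],[0,0,3,0,0,0,-1],[0,0,3.5,0,0,0,-1],[0,0,3,0,0,0,-1],[0,0,0.9,0,0,0,-1]]]' 20
python3 -m inch '[[[0,0,0,0,0,0,1],[0,0,0,0,0,0,1],[0,0,0,0,0,0,1],[0,0,0,0,0,0,1],[0,0,0,0,0,0,1]]]' 20
python3 -c "
from h import *
print(goto([.581,.025,.113],np.radians(162.7)))"
```

```text
t: 2.2
tool_pos: [0.5764, 0.0308, 0.1105]
orientation: [-0.47, -3.1, 0.001]
force: [-0.6, 0.7, -0.2]
opening: 0.0927
t: 2.7
tool_pos: [0.5804, 0.0296, 0.1159]
orientation: [0.472, 3.104, 0.0]
force: [0.0, -0.1, 0.7]
opening: 0.0573
(array([-0.19, -0.42,  0.29]), array([ 0.03,  0.1 , -0.  ]))
```

```bash
python3 -m inch '[[[0,0,0,0,0,0,1],[0,0,0,0,0,0,1],[0,0,0,0,0,0,1],[0,0,0,0,0,0,1],[0,0,0,0,0,0,1]]]' 20
python3 -m inch '[[[0,0,0,0,0,0,1],[0,0,0,0,0,0,1],[0,0,0,0,0,0,1],[0,0,0,0,0,0,1]]]' 20
python3 -c "
from h import *
print(goto([.581,.025,.113],np.radians(162.7)))"
```

```text
t: 3.2
tool_pos: [0.5796, 0.0295, 0.1146]
orientation: [-0.473, -3.106, 0.0]
force: [-0.5, -2.4, -0.4]
opening: 0.0178
t: 3.6
tool_pos: [0.5796, 0.0295, 0.1146]
orientation: [-0.473, -3.106, 0.0]
force: [-0.3, -1.7, -0.3]
opening: 0.0118
(array([-0.27, -0.38,  0.16]), array([-0.01, -0.01, -0.02]))
```

```bash
python3 -m inch '[[[0,1.5,0,0,0,0,1],[0,2.5,0,0,0,0,1],[0,2.5,0,0,0,0,1],[0,2,0,0,0,0,1],[0,1,0,0,0,0,1]]]'
python3 -m inch '[[[0,0.5,0,0,0,0,1],[0,0.3,0,0,0,0,1],[0,0.3,0,0,0,0,1],[0,0,0,0,0,0,1]]]'
python3 -c "
from h import *
s=robot.read_state();M=Ro.from_rotvec(s['orientation']).as_matrix();print(M.T@s['force'],M.T@(s['tool_pos']-np.array([.5796,.0295,.1146])))"
```

```text
t: 4.1
tool_pos: [0.6091, 0.1219, 0.1146]
orientation: [0.471, 3.104, 0.0]
force: [5.0, -3.1, -2.6]
opening: 0.0121
t: 4.5
tool_pos: [0.6122, 0.1315, 0.1146]
orientation: [0.472, 3.104, 0.001]
force: [5.1, -0.3, -4.2]
opening: 0.0116
[-5.00297054  1.20323877  4.25514123] [-7.59917338e-04  1.07093783e-01  8.83818729e-05]
```

```bash
python3 -m inch '[[[0,0.2,0,0,0,0,1],[0,0.2,0,0,0,0,1],[0,0,0,0,0,0,1]]]'
python3 -c "
from h import *
s=robot.read_state();M=Ro.from_rotvec(s['orientation']).as_matrix();print(M.T@s['force'],M.T@(s['tool_pos']-np.array([.5796,.0295,.1146])))"
python3 -m inch '[[[0,0.2,0,0,0,0,1],[0,0.2,0,0,0,0,1],[0,0,0,0,0,0,1]]]'
python3 -c "
from h import *
s=robot.read_state();M=Ro.from_rotvec(s['orientation']).as_matrix();print(M.T@s['force'],M.T@(s['tool_pos']-np.array([.5796,.0295,.1146])))"
```

```text
t: 4.8
tool_pos: [0.6123, 0.132, 0.1146]
orientation: [-0.474, -3.105, 0.007]
force: [-1.5, -14.1, 3.1]
opening: 0.0119
[ -2.75362154 -13.93153604  -3.07710352] [-0.00063387  0.10763609 -0.00044553]
t: 5.1
tool_pos: [0.6124, 0.1322, 0.1145]
orientation: [-0.476, -3.103, 0.016]
force: [-8.2, -28.8, 7.9]
opening: 0.0121
[ -0.81752795 -30.03230053  -7.57177752] [-0.00045242  0.10779717 -0.00100131]
```

The guard hit its stop after 107.7 mm, with 30 N of force, so it began about 7 mm ajar. I relax the push, release and rise.

```bash
python3 -m inch '[[[0,-0.55,0,0,0,0,1],[0,0,0,0,0,0,0.2],[0,0,0,0,0,0,0.2],[0,0,0,0,0,0,0.2],[0,0,0,0,0,0,0.2]]]'
python3 -m inch '[[[0,0,-2,0,0,0,0.2],[0,-2.5,-3,0,0,0,0.2],[0,-4,-3,0,0,0,0.2],[0,-4,-1,0,0,0,0.2],[0,0,0,0,0,0,0.2]]]'
python3 - <<'E'
from h import *
robot.read_camera("wrist")
s=robot.read_state();c=wcam(s,robot.read_camera("wrist"));print(s["tool_pos"],s["force"],s["q"],s["dq"].round(3) if hasattr(s["dq"],"round") else s["dq"],s["opening"])
a=proj(c,[[.5773,.0224,.098],[.5817,.0199,.098],[.6123,.132,.143]]);print(a)
u,v=a[0].astype(int);x0,y0=max(u-80,0),max(v-60,0)
print(x0,y0)
cv2.imwrite("pics/w2.png",cv2.resize(c["image"][y0:y0+120,x0:x0+160],None,fx=5,fy=5,interpolation=cv2.INTER_CUBIC))
cv2.imwrite("pics/w2full.png",c["image"]);np.savez("w2.npz",**{k:c[k] for k in("image","K","distortion","R","t")})
E
```

```text
t: 5.6
tool_pos: [0.6119, 0.134, 0.1146]
orientation: [-0.471, -3.106, -0.0]
force: [0.6, -0.9, 0.5]
opening: 0.036
t: 6.1
tool_pos: [0.5814, 0.0294, 0.2078]
orientation: [0.476, 3.101, -0.001]
force: [-0.8, 0.1, -0.2]
opening: 0.0372
[0.58120526 0.03131974 0.20638012] [0.69127253 0.71264001 0.64676705] [-3.41900172e-02  8.49801845e-02  1.55924397e+00 -8.24121355e-05
  1.49451567e+00 -1.30036186e+00] [ 0.043  0.038  0.01   0.017 -0.008  0.023] 0.03680995894603073
[[312.88323973 198.98458852]
 [311.881182   203.60027768]
 [442.89489583 213.25572108]]
232 138
```

View pics/w2.png

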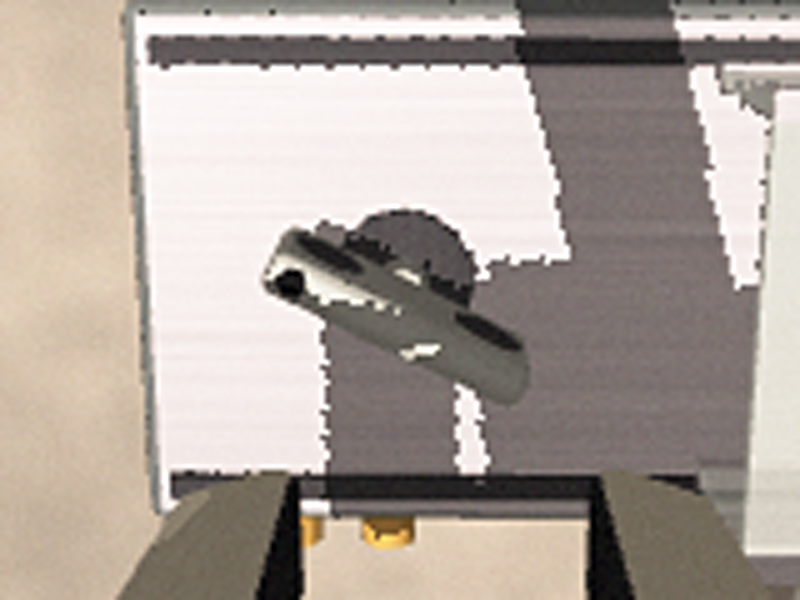

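The key is visible and fully uncovered, running from the crop's (265,275) to (525,385), with dark rounds at (330,252) and (488,330). I fit the blade model to that outline.

Run:
```python
from h import *
from scipy.optimize import minimize
d=np.load("w2.npz");c={k:d[k] for k in d}
S=np.array([(290,228),(262,275),(272,297),(400,358),(500,405),(515,405),(528,380),(525,350),(420,285)],float)
def mask(p):m=np.zeros((600,800),np.uint8);cv2.fillPoly(m,[np.round(p*16).astype(int)],1,shift=4);return m
T=mask(S)
def hull(x):
    a=x[2];e=np.array([np.cos(a),np.sin(a)]);n=np.array([-e[1],e[0]])
    P=[[*(x[:2]+u*.03*e+v*.005*n),z] for u in(-1,1) for v in(-1,1) for z in(.068,.098)]
    q=(proj(c,P)-[232,138]+.5)*5-.5
    return cv2.convexHull(q.astype(np.float32))[:,0]
def f(x):
    m=mask(hull(x));return -(m&T).sum()/(m|T).sum()
best=None
for a in np.radians(np.arange(30,120,15)):   # any
  for a2 in(a,a+np.pi/2):
    r=minimize(f,[.579,.022,a2],method="Nelder-Mead",options=dict(initial_simplex=[[.579,.022,a2],[.585,.022,a2],[.579,.028,a2],[.579,.022,a2+.25]]))
    if best is None or r.fun<best.fun:best=r
a=best.x[2];print(best.x,best.fun,np.degrees(a))
yaw=np.radians(-17.5);print("q mod pi",(yaw-a)%np.pi)
im=cv2.resize(c["image"][138:258,232:392],None,fx=5,fy=5,interpolation=cv2.INTER_CUBIC)
cv2.polylines(im,[hull(best.x).astype(int)],True,(0,0,255),1);cv2.imwrite("pics/fit.png",im)
```

```text
[0.567      0.028      0.77359878] 0.0 44.32394487827059
q mod pi 2.0625612588924866<stdin>:13: RuntimeWarning: overflow encountered in scalar negative
```

View pics/fit.png

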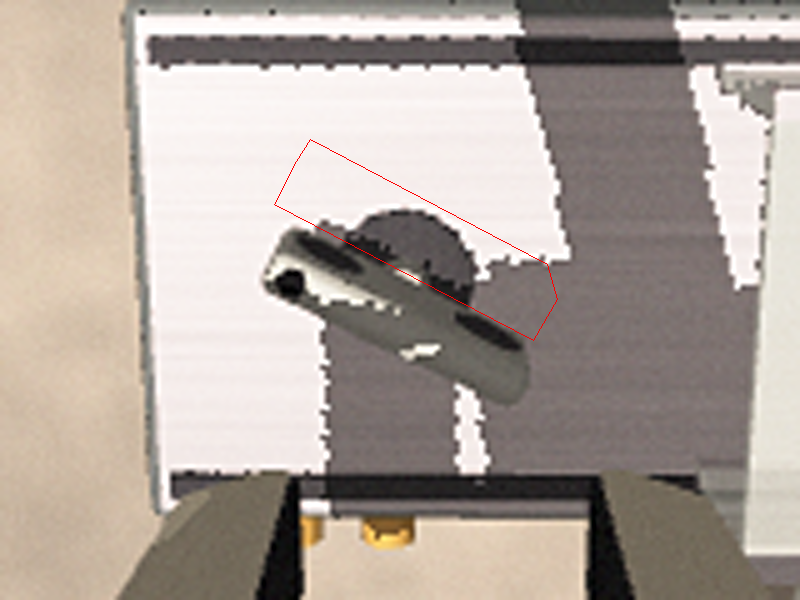

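The overlay outline is displaced from the blade. An unsigned overflow broke the fit, so I repeat it.

Run:
```python
from h import *
from scipy.optimize import minimize
d=np.load("w2.npz");c={k:d[k] for k in d}
S=np.array([(290,228),(262,275),(272,297),(400,358),(500,405),(515,405),(528,380),(525,350),(420,285)],float)
def mask(p):m=np.zeros((600,800),np.uint8);cv2.fillPoly(m,[np.round(p*16).astype(np.int32)],1,shift=4);return m
T=mask(S)
def hull(x):
    a=x[2];e=np.array([np.cos(a),np.sin(a)]);n=np.array([-e[1],e[0]])
    P=[[*(x[:2]+u*.03*e+v*.005*n),z] for u in(-1,1) for v in(-1,1) for z in(.068,.098)]
    return cv2.convexHull(((proj(c,P)-[232,138]+.5)*5-.5).astype(np.float32))[:,0]
def f(x):
    m=mask(hull(x));return -float((m&T).sum())/float((m|T).sum())
for a in(.6,.8,1.,-.8):
    r=minimize(f,[.579,.022,a],method="Nelder-Mead",options=dict(initial_simplex=[[.579,.022,a],[.589,.022,a],[.579,.03,a],[.579,.022,a+.25]]))
    print(r.x.round(4),round(r.fun,3),np.degrees(r.x[2]).round(1),"q",((np.radians(-17.5)-r.x[2])%np.pi).round(3))
```

```text
[0.5827 0.0185 0.7806] -0.862 44.7 q 2.056
[0.5822 0.0185 0.7812] -0.864 44.8 q 2.055
[0.5815 0.0187 0.7962] -0.858 45.6 q 2.04
[ 0.5821  0.0186 -2.3278] -0.857 -133.4 q 2.022
```

```bash
python3 -c "
from h import *
print(goto([.582,.0193,.15],np.radians(225)),robot.read_state()['tool_pos'])"
python3 -m inch '[[[0,0,0,0,0,-7,0],[0,0,0,0,0,-8,0],[0,0,0,0,0,-8,0],[0,0,0,0,0,-8,0],[0,0,0,0,0,-8,0]]]' 40
python3 -m inch '[[[0,0,0,0,0,-8,0],[0,0,0,0,0,-8,0],[0,0,0,0,0,-7.5,0],[0,0,0,0,0,0,0],[0,0,0,0,0,0,0]]]'
python3 -c "
from h import *
print(goto([.582,.0193,.07],np.radians(225)),robot.read_state()['q'],robot.read_state()['opening'])"
```

```text
(array([-0.49, -1.24,  5.52]), array([ 1.000e-02,  8.000e-02, -6.239e+01])) [0.5809136  0.0325899  0.20524681]
t: 6.7
tool_pos: [0.5804, 0.0346, 0.2034]
orientation: [0.602, -3.082, -0.001]
force: [-0.1, -0.7, -0.2]
opening: 0.0467
t: 7.2
tool_pos: [0.5805, 0.034, 0.2039]
orientation: [1.203, -2.901, -0.001]
force: [-0.4, 0.3, -1.0]
opening: 0.0463
(array([ 0.93, -1.16, 13.39]), array([ 0.06, -0.03,  0.04])) [-2.98660643e-02  8.88468933e-02  1.55972154e+00  3.02339700e-04
  1.49419308e+00 -2.38679498e+00] 0.0462796021987117
```

```bash
python3 -m inch '[[[0.93,-1.16,2,0,0,0,0],[0,0,3.5,0,0,0,0],[0,0,3.5,0,0,0,0],[0,0,3,0,0,0,0],[0,0,1.4,0,0,0,0]]]'
python3 -m inch '[[[0,0,0,0,0,0,0],[0,0,0,0,0,0,0],[0,0,0,0,0,0,0]]]'
python3 - <<'E'
from h import *
s=robot.read_state();print(goto([.582,.0193,.07],np.radians(225)))
c=wcam(s,robot.read_camera("wrist"));cv2.imwrite("pics/w3.png",c["image"])
E
```

```text
t: 7.7
tool_pos: [0.58, 0.0187, 0.0669]
orientation: [1.201, -2.898, -0.004]
force: [-0.4, 0.4, 0.4]
opening: 0.0465
t: 8.0
tool_pos: [0.5841, 0.0182, 0.0729]
orientation: [-1.205, 2.898, -0.002]
force: [0.7, -0.0, -0.1]
opening: 0.046
(array([0.07, 0.23, 0.29]), array([-0.15,  0.13,  0.17]))
```

View pics/w3.png

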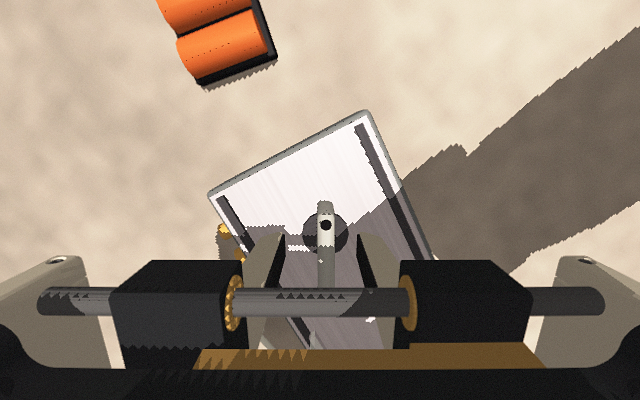

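The blade stands vertical in the image at column ~326, between the fingers (~283 and ~360). It's well aligned, so I close.

```bash
python3 -m inch '[[[0,0,0.2,0,0,0,1],[0,0,0,0,0,0,1],[0,0,0,0,0,0,1],[0,0,0,0,0,0,1],[0,0,0,0,0,0,1]]]' 40
python3 -m inch '[[[0,0,0,0,0,0,1],[0,0,0,0,0,0,1]]]'
python3 -c "
from h import *
s=robot.read_state();print(s['force'],s['wrist_torque'],s['q'])"
```

```text
t: 8.55
tool_pos: [0.5817, 0.0188, 0.0686]
orientation: [1.207, -2.9, -0.003]
force: [-14.7, 12.5, 12.9]
opening: 0.0113
t: 8.75
tool_pos: [0.5811, 0.0194, 0.0686]
orientation: [1.207, -2.898, -0.004]
force: [-6.7, 4.8, 5.7]
opening: 0.0099
[-6.72796763  4.76444762  5.68345131] [0.91709451 1.21176421 0.15206965] [-5.57840447e-02  2.03812106e-01  1.68884348e+00  1.65145748e-03
  1.25174855e+00 -2.41644631e+00]
```

```bash
python3 -m inch '[[[0,0.1,0,0,0,6,1],[0,0,0,0,0,8,1],[0,0,0,0,0,8,1],[0,0,0,0,0,8,1],[0,0,0,0,0,0,1]]]'
python3 -c "
from h import *
s=robot.read_state();print(s['force'],s['wrist_torque'],s['q'][5],goto([.5811,.0194,.0686],0,s))"
```

```text
t: 9.25
tool_pos: [0.5807, 0.0202, 0.0686]
orientation: [0.408, -3.113, -0.003]
force: [-5.6, 5.6, 5.2]
opening: 0.0099
[-5.55804284  5.57390913  5.23968287] [ 0.99154505  0.8960301  -0.07736927] -1.8864793882074806 (array([-0.02, -0.09,  0.  ]), array([ 1.6000e-01,  1.8000e-01, -1.6507e+02]))
```

```bash
python3 -m inch '[[[0.05,0.08,-0.05,0,0,6,1],[0,0,0,0,0,8,1],[0,0,0,0,0,8,1],[0,0,0,0,0,8,1],[0,0,0,0,0,8,1]]]'
python3 -m inch '[[[0,0,0,0,0,8,1],[0,0,0,0,0,8,1],[0,0,0,0,0,8,1],[0,0,0,0,0,8,1],[0,0,0,0,0,0,1]]]'
python3 -c "
from h import *
s=robot.read_state();print(s['force'],s['wrist_torque'],s['q'][5],goto([.5811,.0194,.0686],0,s))"
```

```text
t: 9.75
tool_pos: [0.5807, 0.0213, 0.0687]
orientation: [-0.629, -3.077, -0.004]
force: [2.0, 8.2, -3.4]
opening: 0.0098
t: 10.25
tool_pos: [0.5813, 0.022, 0.0687]
orientation: [-1.452, -2.785, -0.006]
force: [4.4, 10.6, -4.4]
opening: 0.01
[ 4.38814457 10.59464014 -4.41777447] [ 1.69443616 -0.77863642 -0.02480889] -0.6637121845543017 (array([-0.2 , -0.17,  0.01]), array([-6.0000e-02, -2.5000e-01,  1.2494e+02]))
```

```bash
python3 -m inch '[[[0,0.2,0.04,0,0,6,1],[0,0,0,0,0,8,1],[0,0,0,0,0,8,1],[0,0,0,0,0,8,1],[0,0,0,0,0,0,1]]]'
python3 -m inch '[[[0,0.12,0,0,0,8,1],[0,0,0,0,0,8,1],[0,0,0,0,0,8,1],[0,0,0,0,0,8,1],[0,0,0,0,0,0,1]]]'
python3 -c "
from h import *
s=robot.read_state();print(s['force'],s['wrist_torque'],s['q'][5],goto([.5811,.0194,.0686],0,s))"
```

```text
t: 10.75
tool_pos: [0.5822, 0.0224, 0.0686]
orientation: [-2.122, -2.313, -0.002]
force: [-2.5, 7.7, 1.7]
opening: 0.0099
t: 11.25
tool_pos: [0.5832, 0.0222, 0.0686]
orientation: [-2.678, -1.639, 0.0]
force: [-3.6, 6.5, 2.7]
opening: 0.0094
[-3.55281241  6.46477757  2.67003343] [ 0.82486405  0.5617583  -0.05489164] 0.42081487614981583 (array([-0.34, -0.06,  0.  ]), array([-1.400e-01,  1.000e-02,  6.293e+01]))
```

```bash
python3 -m inch '[[[0.05,0,0,0,0,6,1],[0,0,0,0,0,8,1],[0,0,0,0,0,8,1],[0,0,0,0,0,8,1],[0,0,0,0,0,0,1]]]'
python3 -c "
from h import *
s=robot.read_state();print(s['force'],s['wrist_torque'],s['q'][5],goto([.5811,.0194,.0686],0,s))"
python3 -m inch '[[[0,0,0,0,0,4,1],[0,0,0,0,0,4,1],[0,0,0,0,0,0,1]]]'
python3 -c "
from h import *
s=robot.read_state();print(s['force'],s['wrist_torque'],s['q'][5],goto([.5811,.0194,.0686],0,s))"
```

```text
t: 11.75
tool_pos: [0.5838, 0.0216, 0.0687]
orientation: [-3.011, -0.894, 0.0]
force: [-1.5, 2.0, 0.4]
opening: 0.0095
[-1.54327062  2.04918658  0.44899774] [ 0.28982549  0.30369468 -0.02307186] 0.9423674443742327 (array([-0.35,  0.04,  0.01]), array([-3.000e-02,  1.000e-02,  3.307e+01]))
t: 12.05
tool_pos: [0.584, 0.0214, 0.0687]
orientation: [-3.065, -0.69, 0.0]
force: [0.5, 1.6, 0.0]
opening: 0.0097
[0.47619795 1.56961323 0.00985406] [ 0.29867523  0.21784173 -0.01683898] 1.07690753011825 (array([-0.34,  0.06,  0.01]), array([-2.000e-02,  1.000e-02,  2.536e+01]))
```

```bash
cat > st.py <<'E'
from h import *
s=robot.read_state();print(np.round(s['wrist_torque'],3),'q6',round(s['q'][5],3),'h',-goto([0,0,0],0,s)[1][2])
E
for i in 1; do python3 -m inch '[[[0,0,0,0,0,3,1],[0,0,0,0,0,0,1]]]'; python3 st.py; done
python3 -m inch '[[[0,0,0,0,0,3,1],[0,0,0,0,0,0,1]]]'; python3 st.py
python3 -m inch '[[[0,0,0,0,0,3,1],[0,0,0,0,0,0,1]]]'; python3 st.py
```

```text
t: 12.25
tool_pos: [0.584, 0.0214, 0.0687]
orientation: [-3.082, -0.61, 0.0]
force: [0.4, 1.5, 0.5]
opening: 0.0095
[0.208 0.221 0.005] q6 1.129 h -22.4
t: 12.45
tool_pos: [0.584, 0.0213, 0.0687]
orientation: [-3.097, -0.529, 0.0]
force: [-0.2, 1.6, -0.7]
opening: 0.01
[0.223 0.239 0.52 ] q6 1.181 h -19.4
t: 12.65
tool_pos: [0.584, 0.0213, 0.0687]
orientation: [3.109, 0.448, -0.0]
force: [0.3, 1.9, 0.3]
opening: 0.0106
[0.202 0.237 0.746] q6 1.233 h -16.4
```

Wrist moment rises from 0 to 0.52 and then 0.75 N m at heading ~20°, close to the predicted 22°. That is the stop. I ease back ~94° of tool turn.

```bash
python3 -m inch '[[[0,0,0,0,0,-5,1],[0,0,0,0,0,-8,1],[0,0,0,0,0,-8,1],[0,-0.1,0,0,0,-8,1],[0,0,0,0,0,-8,1]]]'; python3 st.py
python3 -m inch '[[[0,-0.1,0,0,0,-8,1],[0,0,0,0,0,-8,1],[0,0,0,0,0,-8,1],[0,0,0,0,0,-8,1],[0,0,0,0,0,0,1]]]'; python3 st.py
python3 -m inch '[[[0,0,0,0,0,-8,1],[0,0,0,0,0,-8,1],[0,0,0,0,0,-8,1],[0,0,0,0,0,-2,1],[0,0,0,0,0,0,1]]]'; python3 st.py
```

```text
t: 13.15
tool_pos: [0.5834, 0.0221, 0.0687]
orientation: [-2.802, -1.42, -0.0]
force: [-1.1, 1.8, -0.4]
opening: 0.0098
[ 0.297  0.211 -0.075] q6 0.583 h -53.74
t: 13.65
tool_pos: [0.5825, 0.0225, 0.0687]
orientation: [-2.307, -2.133, 0.0]
force: [-1.6, 1.0, 0.0]
opening: 0.0097
[0.037 0.262 0.171] q6 0.029 h -85.51
t: 14.15
tool_pos: [0.5817, 0.0224, 0.0686]
orientation: [-1.776, -2.59, 0.002]
force: [-5.0, -0.1, 3.4]
opening: 0.0099
[-0.01   0.782  0.1  ] q6 -0.418 h -111.13
```

```bash
python3 -m inch '[[[0,0,0,0,0,0,1],[0,0,0,0,0,0,0],[0,0,0,0,0,0,0],[0,0,0,0,0,0,0],[0,0,0,0,0,0,0]]]'
python3 -m inch '[[[0,0,0,0,0,0,0],[0,0,-2,0,0,0,0],[0,0,-4,0,0,0,0],[0,0,-4,0,0,0,0],[0,0,-4,0,0,0,0]]]'
python3 -m inch '[[[0,0,0,0,0,-8,0],[0,0,0,0,0,-8,0],[0,0,0,0,0,-8,0],[0,0,0,0,0,-8,0],[0,0,0,0,0,-8,0]]]'
python3 -m inch '[[[0,0,0,0,0,-8,0],[0,0,0,0,0,-3.4,0],[0,0,0,0,0,0,0],[0,0,0,0,0,0,0]]]'
python3 - <<'E'
from h import *
s=robot.read_state();c=wcam(s,robot.read_camera("wrist"));cv2.imwrite("pics/w4.png",c["image"]);print(s["force"])
a=np.radians(111.1);e=.03*np.array([np.cos(a),np.sin(a),0]);k=np.array([.5823,.0206,.098])
print(proj(c,[k-e,k+e,[.6123,.132,.143]]))
print(goto([.6123,.132,.195],np.radians(162.6),s))
E
```

```text
t: 14.65
tool_pos: [0.5828, 0.0225, 0.0688]
orientation: [1.775, 2.591, 0.0]
force: [0.0, 0.6, 0.2]
opening: 0.0366
t: 15.15
tool_pos: [0.5823, 0.0227, 0.2101]
orientation: [-1.775, -2.592, 0.0]
force: [0.5, -0.4, 0.2]
opening: 0.0464
t: 15.65
tool_pos: [0.5827, 0.0226, 0.2088]
orientation: [0.773, 3.045, 0.0]
force: [0.9, -0.7, -0.1]
opening: 0.0465
t: 16.05
tool_pos: [0.5826, 0.0226, 0.2087]
orientation: [-0.479, -3.105, 0.0]
force: [-0.5, -0.1, 0.9]
opening: 0.0465
[-0.4521884  -0.13741735  0.87640518]
[[298.18095564 216.98449128]
 [343.37149442 182.26680775]
 [451.26256866 208.21074764]]
(array([ 0.47, 11.32,  1.37]), array([-0.  ,  0.  , -0.13]))
```

View pics/w4.png

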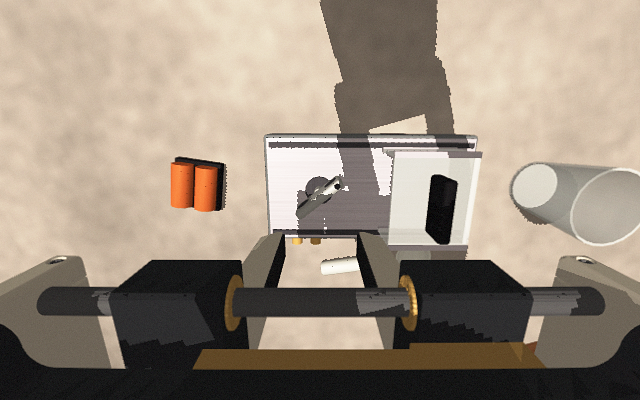

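The key runs (298,216)–(343,182), exactly as predicted for 111° heading (≈4.03 rad). The fin top is at about (450,208), also as predicted. Battery, cup and spoon look undisturbed. I go to the fin.

```bash
python3 -m inch '[[[0.2,3,0,0,0,0,0],[0.27,4,0,0,0,0,0],[0,3,0,0,0,0,0],[0,1.3,0,0,0,0,0],[0,0,1,0,0,0,0]]]' 20
python3 -m inch '[[[0,0,3,0,0,0,0],[0,0,3,0,0,0,0],[0,0,2.4,0,0,0,0],[0,0,0,0,0,0,0],[0,0,0,0,0,0,1]]]'
python3 -m inch '[[[0,0,0,0,0,0,1],[0,0,0,0,0,0,1],[0,0,0,0,0,0,1],[0,0,0,0,0,0,1],[0,0,0,0,0,0,1]]]'
python3 -m inch '[[[0,0,0,0,0,0,1],[0,0,0,0,0,0,1]]]'; python3 st.py
```

```text
t: 16.6
tool_pos: [0.613, 0.1334, 0.1999]
orientation: [0.473, 3.103, 0.001]
force: [-0.1, -0.3, -0.1]
opening: 0.0466
t: 17.1
tool_pos: [0.6114, 0.1307, 0.1145]
orientation: [-0.477, -3.104, 0.001]
force: [0.9, 0.4, 0.4]
opening: 0.0418
t: 17.6
tool_pos: [0.6125, 0.1318, 0.1157]
orientation: [0.475, 3.104, 0.0]
force: [-1.0, -0.8, 4.3]
opening: 0.0119
t: 17.8
tool_pos: [0.6125, 0.1318, 0.1157]
orientation: [0.475, 3.104, 0.0]
force: [-0.2, -1.4, 5.7]
opening: 0.0118
[-0.139  0.205 -0.177] q6 -1.137 h -162.59
```

```bash
python3 -m inch '[[[0,-1.5,-0.1,0,0,0,1],[0,-2.5,0,0,0,0,1],[0,-2.5,0,0,0,0,1],[0,-2,0,0,0,0,1],[0,-1.2,0,0,0,0,1]]]'
python3 -m inch '[[[0,-0.7,0,0,0,0,1],[0,-0.4,0,0,0,0,1],[0,-0.3,0,0,0,0,1],[0,-0.2,0,0,0,0,1],[0,0,0,0,0,0,1]]]'
cat > g.py <<'E'
from h import *
s=robot.read_state();M=Ro.from_rotvec(s['orientation']).as_matrix();print(M.T@s['force'],M.T@(s['tool_pos']-np.array([.6123,.1320,.1146])))
E
python3 g.py
```

```text
t: 18.3
tool_pos: [0.5825, 0.0382, 0.1157]
orientation: [-0.477, -3.105, -0.001]
force: [1.2, 2.5, 0.5]
opening: 0.0117
t: 18.8
tool_pos: [0.578, 0.0241, 0.1157]
orientation: [-0.475, -3.105, 0.0]
force: [-1.1, 0.2, 1.5]
opening: 0.012
[ 1.1205893  -0.17640103 -1.50537863] [ 0.00047044 -0.11316468 -0.00104718]
```

```bash
python3 -m inch '[[[0,-0.2,0,0,0,0,1],[0,-0.2,0,0,0,0,1],[0,0,0,0,0,0,1]]]';python3 g.py
python3 -m inch '[[[0,-0.2,0,0,0,0,1],[0,0,0,0,0,0,1]]]';python3 g.py
```

```text
t: 19.1
tool_pos: [0.5774, 0.0222, 0.1157]
orientation: [0.474, 3.105, 0.005]
force: [2.3, 9.6, -1.5]
opening: 0.0116
[0.68333601 9.79584491 1.53875584] [ 0.00054427 -0.11522877 -0.00146464]
t: 19.3
tool_pos: [0.5774, 0.0221, 0.1157]
orientation: [0.473, 3.104, 0.009]
force: [5.8, 18.1, -3.4]
opening: 0.0118
[-0.1563504  18.97988191  3.51401317] [ 0.00063125 -0.1153247  -0.00179821]
```

The closed stop came at 115.3 mm of travel. I relax, release, rise and check.

```bash
python3 -m inch '[[[0,0.35,0,0,0,0,1],[0,0,0,0,0,0,0.2],[0,0,0,0,0,0,0],[0,0,0,0,0,0,0],[0,0,0,0,0,0,0]]]';python3 g.py
python3 -m inch '[[[0,0,0,0,0,0,0],[0,0,-2,0,0,0,0],[0,0,-3,0,0,0,0],[0,0,-3,0,0,0,0],[0,0,-2,0,0,0,0]]]'
python3 -m inch '[[[4,0,0,0,0,0,0],[4,0,0,0,0,0,0],[4,0,0,0,0,0,0],[0,0,0,0,0,0,0],[0,0,0,0,0,0,0]]]'
python3 - <<'E'
from h import *
s=robot.read_state();c=wcam(s,robot.read_camera("wrist"));cv2.imwrite("pics/w5.png",c["image"]);print(s["force"],s["dq"])
a=np.radians(111.1);e=.03*np.array([np.cos(a),np.sin(a),0]);k=np.array([.5823,.0206,.098])
print(proj(c,[k-e,k+e,[.5815,.0206,.143]]))
t=robot.read_camera("top");cv2.imwrite("pics/top1.png",t["image"])
a=cv2.imread("pics/top0.png");d=np.abs(a.astype(int)-t["image"]).max(2)
for n,(u,v) in dict(cup=(190,160),spoon=(305,148),bat=(393,230)).items():print(n,(d[v-20:v+20,u-25:u+25]>30).sum())
E
```

```text
t: 19.8
tool_pos: [0.5773, 0.0213, 0.1156]
orientation: [-0.476, -3.105, 0.0]
force: [-0.1, 0.1, 0.6]
opening: 0.0392
[ 0.09451403  0.02558729 -0.56732098] [ 0.00022198 -0.11614349 -0.0010124 ]
t: 20.3
tool_pos: [0.5781, 0.0214, 0.2183]
orientation: [0.475, 3.103, 0.0]
force: [2.1, -0.2, 0.2]
opening: 0.0463
t: 20.8
tool_pos: [0.4627, 0.0577, 0.2162]
orientation: [0.474, 3.104, 0.0]
force: [-1.0, -0.2, 0.7]
opening: 0.0466
[-0.95363032 -0.21746798  0.68363561] [-0.01189002  0.04245889 -0.04479478 -0.00225484 -0.00609677 -0.00064906]
[[302.70646159 312.66987281]
 [342.29327431 285.65202333]
 [322.22113785 325.23015002]]
cup 0
spoon 0
bat 0
```

View pics/w5.png

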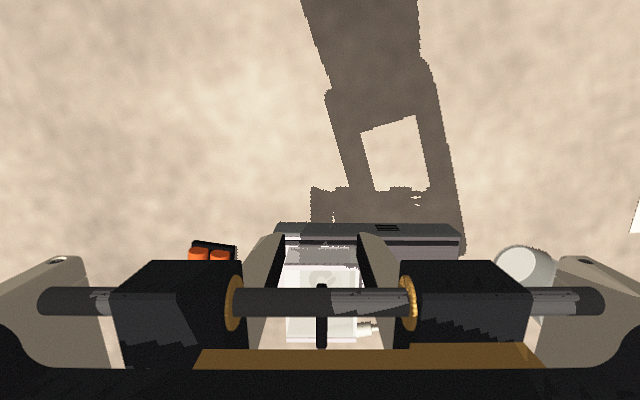

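View pics/top1.png

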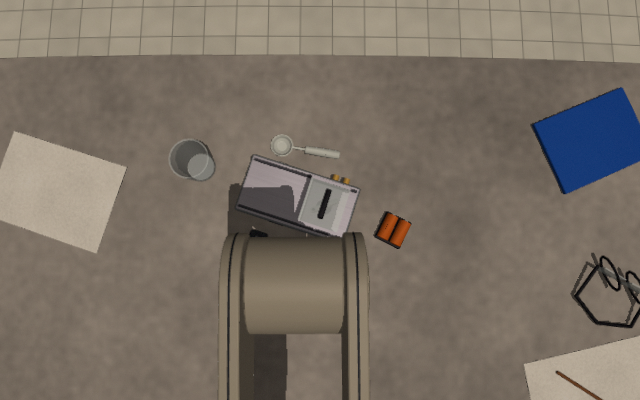

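The top view shows the guard shut with its fin at (324,204), 2 px nearer the closed end than at the start. Cup, spoon and battery are unchanged (0 differing pixels), and the arm is clear. I hand in.

```bash
python3 -c "
from plant import robot
print(robot.close_job())"
```

```text
the job is handed in; nothing more can be done
None
```

The wind-up generator is ready and the job is handed in, at about 21 s of the 72 s allowed. No verdict was reported.

- **Guard opened:** I slid it 107.7 mm to its open stop, where I felt about 30 N. It must have started about 7 mm ajar.
- **Key wound:** I turned it clockwise about 204° in partial turns, all in one grip. The wrist moment jumped from about 0 to 0.75 N m, within about 2° of where I expected the stop.
- **Key eased back:** I turned it back about 90°. The wrist picture afterwards matched a key angle of about 4.03 rad, which is the middle of the target band.
- **Guard shut:** I slid it back 115.3 mm, where I felt its closed stop at about 19 N.

**Last checks:** The final top view shows the guard shut. The cup, battery pack and spoon show no pixel changes from the first picture. The gripper was open and clear, with about 1 N of residual force reading.

**Failed or disagreeing checks:**
- My first outline fit of the key was wrong because of a numeric overflow, so I redid it.
- The key position from the camera and from the guard's stop differed by up to 5 mm. The grip was about 2 mm off the key's axis, which gave side forces up to about 11 N while winding.
- At the stop the blade turned a few degrees within the pads.
- In the last wrist picture the gripper hid part of the key, so I did not re-measure its angle after shutting the guard.

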